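Stand the sleeve on the gauge and key in the measuring cycle

ROBOT

A 7-joint arm with a two-finger parallel gripper is mounted at the origin on a cart in front of the work surface, level with it; the furniture and walls round the work are solid. World frame = base frame: x ahead of the robot, y to its left, z up, the work surface at z = 0. Lengths are in m, angles in rad, forces in N, time in s.
With the tool pointing down it reaches from about 0.425 to 0.875 m from the base axis. Payload 9.9 kg.
Tool frame: the origin (TCP) lies on the centre line of the jaws, within the pads' length; the fingertips stand 25 mm ahead of it and the grasp point (between the pads) lies 6 mm ahead of it; z points along the fingers, y is the line along which they close (so a half turn about z gives the same grasp; the last joint's range is limited). The gripper opens to 85 mm and grips with 20 to 120 N. Pads are 22 mm wide; open, the fingers measure 114 mm over their backs; the gripper's body (76 mm by 85 mm) begins 54 mm behind the grasp point. The pads swing forward as they close: fully open they stand 13 mm farther back than shut.
Start: joints at [-1.416, 0.576, 0.025, 1.437, -0.015, 1.129, -0.057], TCP at [0.16, 0.656, 0.256] pointing down, gripper open.
Joint ranges: [-2.76, 2.76], [-0.34, 2.15], [-1.52, 1.57], [0.19, 2.46], [-1.09, 4.23], [0.17, 1.99], [-2.82, 2.82]. Speed limits (rad/s): [2.22, 2.22, 3.01, 3.01, 3.14, 3.14, 3.14].

INTERFACE

Orientations are given as a 3x3 rotation matrix whose columns are the frame's x, y, z axes.
In Python, from plant import arm, cams gives the robot as it stands.
- The arm moves only by the tool drive_tool, never from a script. Its argument "rows" is text: rows parted by semicolons, each of 7 numbers parted by spaces: the shift along the world's x, y, z normalised to -1 to 1, where 1 is 150 mm, then the turn, a rotation vector about the world's x, y, z normalised to -1 to 1, where 1 is 120 degrees, then the closure, from -1 (fully open) to 1 (shut). A call has 1 to 8 rows; each row is the pose to reach, as a shift and turn from the pose commanded when the call began; what a row does not reach only later rows make up. A row lasts 1/8 s, in which the tool goes at most 62.5 mm and 10.7 degrees, less where a joint would pass 70% of its speed; a pose out of reach is approached as far as the arm can. A call with a number of a shift or a turn outside -1 to 1 is refused whole. A call with a gripper value outside its range is refused whole. The fingers move at their own pace and stop on an object; "squeeze" is the grip in N (left out, the last holds). Time passes only in rows, so rows that repeat a pose let the fingers close. It gives the time, the measured TCP pose, the force, the opening and the grip force at its end, in the units of the state.
- arm.get_state(): the state, without advancing time (a new reading comes with each control period).
- cams.grab_frame(name): name is "scene" or "top"; returns a dict with "frame" (384x512x3 uint8, blue, green, red), "fx", "fy", "cx", "cy" (pixels), "origin" and "rotation" of the camera in the world. Camera axes: x right, y up, looking along -z (the intrinsics and any distortion apply to the point x, -y, -z); pixel columns grow to the right and rows downward; lengths in m; the calibration is good to about 2 mm. A picture is of the moment at which its call begins. There is no depth.
- arm.job_done(): hands the job in; it is judged then, once.
The state is a dict: "clock": time; "q": joint angles; "dq": joint speeds; "joint_efforts": joint torques, N m; "tcp_pos": TCP position; "eef_rot": TCP orientation; "force": force on the tool from outside, world axes, zero at the start; "moment": the same for the moment, N m; "opening": finger opening in m; "grip_force": force on a finger pad.
Only numpy, scipy, OpenCV 4.12 (cv2) and the standard library are available. Lean on these libraries where they do the work, as an engineer would, in place of code of your own. Each camera call takes 0.05 s, during which the arm holds its last target. There are 200 camera calls.

TASK

The dark grey sleeve has toppled on the desk: stand it upright, either end up, inside the dark ring on the round steel measuring plate and let it go. Then start the measuring cycle on the sloping key box: press the yellow, the blue and the green key fully home in that order, one at a time, letting each come back up before the next and without forcing any of them (the keys differ in height and stiffness, so feel for the bottom; they are damaged by more than about 24 N). Do not press the red key, and leave the dropper bottle, the brass bush and the ball bearing where they are.

Things in the scene. Friction and masses are not known exactly. Their poses are not given: they have to be found in the camera images.
- sleeve: loose dark grey plain sleeve (tube), outside diameter 38 mm, 52 mm long, bore about 20 mm, 0.12 kg, lying on its side at the start. Origin at the centre of one end face, z along its axis into the sleeve; the ends are alike
- sleeve_mid (a point): middle of the sleeve on its axis, 26 mm from either end
- plate: fixed measuring plate: 108 mm square black base 8 mm high carrying a steel disc of 98 mm diameter whose flat top is 14 mm above the desk, with a flat dark ring mark 62 mm across. Origin at the centre of the underside, z up
- plate_top (a point): centre of the ring mark, on the disc's top surface
- keybox: fixed wedge-shaped key box, 120 mm deep (x), 215 mm wide (y), 25 mm high in front, 81 mm at the back; its face slopes 25 degrees, rising to its +x. Origin: centre of the underside, z up. Four keys in a row along y, 45 mm apart, colours in any order; a full press takes 4 to 10 N, different for each, then a stiff rubber bed gives some 3 mm more by 24 N
- yellow_seat: fixed bezel of the yellow key (24 mm round cap): origin where the key's axis meets the sloping panel face; same axes as the key box. The key's travel axis leans 25 degrees: outward = 0.906 z - 0.423 x of the box. The cap's flat top stands somewhere between 11 and 19 mm above the face along that axis, different for each key.
- blue_seat: fixed bezel of the blue key (24 mm round cap): origin where the key's axis meets the sloping panel face; same axes as the key box. The key's travel axis leans 25 degrees: outward = 0.906 z - 0.423 x of the box. The cap's flat top stands somewhere between 11 and 19 mm above the face along that axis, different for each key.
- green_seat: fixed bezel of the green key (24 mm round cap): origin where the key's axis meets the sloping panel face; same axes as the key box. The key's travel axis leans 25 degrees: outward = 0.906 z - 0.423 x of the box. The cap's flat top stands somewhere between 11 and 19 mm above the face along that axis, different for each key.
- red_seat: fixed bezel of the red key (24 mm round cap): origin where the key's axis meets the sloping panel face; same axes as the key box. The key's travel axis leans 25 degrees: outward = 0.906 z - 0.423 x of the box. The cap's flat top stands somewhere between 11 and 19 mm above the face along that axis, different for each key.
- yellow_key (a joint): travel of the yellow spring key in m: 0 up, grows as it is pressed, 0.006 fully home
- blue_key (a joint): travel of the blue spring key in m: 0 up, grows as it is pressed, 0.006 fully home
- green_key (a joint): travel of the green spring key in m: 0 up, grows as it is pressed, 0.006 fully home
- red_key (a joint): travel of the red spring key in m: 0 up, grows as it is pressed, 0.006 fully home
- dropper: bystander: small brown dropper bottle standing, 34 mm diameter, 102 mm high, origin at the centre of its underside
- bush: bystander: brass-coloured bush, 40 mm diameter, 26 mm high, origin at the centre of its underside
- bearing: bystander: ball bearing lying flat, 47 mm diameter, 14 mm high, origin at the centre of its underside

How it is judged:
On the way, in this order (a step that is already met when the one before it is completed fails the run):
1. the sleeve stands upright inside the ring on the plate, let go (horizontal distance between sleeve_mid and plate_top below 0.015 m and angle between the z axis of sleeve and the z axis of plate, either way round below 0.1 rad and z of sleeve_mid in the frame of plate between 0.036 and 0.044 m and linear speed of sleeve below 0.02 m/s and contact force between sleeve and the arm below 0.1 N and contact force between sleeve and the fingers below 0.1 N), for 0.3 s.
2. the yellow key is pressed home (at least 4.8 of its 6 mm), the other keys up (under 1.5 mm) (value of joint yellow_key above 0.0048 m and value of joint each of blue_key, green_key, red_key below 0.0015 m), for 0.1 s.
3. the blue key is pressed home (at least 4.8 of its 6 mm), the other keys up (under 1.5 mm) (value of joint blue_key above 0.0048 m and value of joint each of yellow_key, green_key, red_key below 0.0015 m), for 0.1 s.
4. the green key is pressed home (at least 4.8 of its 6 mm), the other keys up (under 1.5 mm) (value of joint green_key above 0.0048 m and value of joint each of yellow_key, blue_key, red_key below 0.0015 m), for 0.1 s.
At the end, for the whole second after the job is handed in: The sleeve stands upright (within 0.1 rad, either end up) on the plate's disc, its axis within 15 mm of the ring's centre, at rest and let go, and all four keys are back up (under 1.5 mm) (all of step 1 and value of joint each of yellow_key, blue_key, green_key, red_key below 0.0015 m); the robot touches nothing.
It fails at once if the red key is pressed (more than 3 mm) (value of joint red_key above 0.003 m).
It fails at once if a key is forced (more than 24 N) (contact force between any of yellow_seat, blue_seat, green_seat, red_seat and anything else above 24 N).
It fails at once if the dropper is moved more than 25 mm or toppled (distance of dropper from where it was at the start of the episode above 0.025 m or angle between dropper's own z axis and vertical above 0.3 rad).
It fails at once if the bush is moved more than 25 mm or toppled (distance of bush from where it was at the start of the episode above 0.025 m or angle between bush's own z axis and vertical above 0.3 rad).
It fails at once if the bearing is moved more than 25 mm or toppled (distance of bearing from where it was at the start of the episode above 0.025 m or angle between bearing's own z axis and vertical above 0.3 rad).
It also fails if it takes over 59 s, if anything falls off the work surface, if the arm or the gripper's body presses on something with over 40 N, if the wrist force passes 120 N, or if a joint passes its speed limit or range.

## Working session

There is one attempt and no reset: what is moved stays moved. The work goes in short steps, Python scripts to look and compute and a tool call to move; the robot and the scene stay as the last step left them, time stands still between calls to the robot, and variables do not carry over. Pictures are saved under pics/ and viewed, at most 13 in all, crops included, and the job is handed in when it is done.

Besides the shell and the picture viewer there is one more tool, called after "Call:" as name(argument=value, ...) on one line, values as JSON. drive_tool: Moves the arm, as the interface text tells. Its arguments: {"type":"object","properties":{"rows":{"type":"string"},"squeeze":{"type":"number"}},"required":["rows"]}

```bash
mkdir -p pics; ls; cat > h.py <<'E'
import numpy as np, cv2
from plant import arm, cams
def grab(n,save=None):
    d=cams.grab_frame(n)
    if save: cv2.imwrite('pics/'+save,d['frame'])
    return d
def ray(d,u,v):
    c=np.array([(u-d['cx'])/d['fx'],-(v-d['cy'])/d['fy'],-1.]); r=np.array(d['rotation'])@c
    return np.array(d['origin']),r/np.linalg.norm(r)
def onz(d,u,v,z):
    o,r=ray(d,u,v); return o+r*(z-o[2])/r[2]
def proj(d,p):
    c=np.array(d['rotation']).T@(np.array(p)-np.array(d['origin'])); return d['cx']+d['fx']*c[0]/-c[2], d['cy']-d['fy']*c[1]/-c[2]
E
python3 - <<'E'
from h import *
for n in('scene','top'):
    d=grab(n); print(n,{k:np.round(v,3).tolist() for k,v in d.items() if k!='frame'},list(d))
    cv2.imwrite(f'pics/{n}0.png',cv2.resize(d['frame'],(768,576),interpolation=cv2.INTER_CUBIC)); np.save(n+'0.npy',d,allow_pickle=True)
s=arm.get_state(); print(s)
E
```

```text
pics
scene {'fx': 404.646, 'fy': 404.646, 'cx': 250.325, 'cy': 192.987, 'origin': [-0.025, -0.655, 0.853], 'rotation': [[0.684, 0.516, -0.516], [-0.729, 0.467, -0.5], [-0.017, 0.718, 0.696]]} ['frame', 'fx', 'fy', 'cx', 'cy', 'origin', 'rotation']
top {'fx': 361.713, 'fy': 361.713, 'cx': 255.732, 'cy': 193.944, 'origin': [0.319, -0.072, 1.412], 'rotation': [[0.021, 0.984, -0.178], [-1.0, 0.024, 0.015], [0.019, 0.177, 0.984]]} ['frame', 'fx', 'fy', 'cx', 'cy', 'origin', 'rotation']
{'clock': 0.1, 'q': array([-1.41580898,  0.57642985,  0.02482726,  1.43780694, -0.0150304 ,
        1.12901886, -0.05649077]), 'dq': array([-0.00166083, -0.00042131,  0.00142473, -0.00223418, -0.00011379,
       -0.00141746,  0.00109297]), 'joint_efforts': array([ 7.27490129e-03, -7.67308617e+01,  2.25825705e+00, -2.86602330e+01,
        1.59638323e-02,  8.59343883e-03,  8.38548704e-05]), 'tcp_pos': array([0.159538  , 0.65549744, 0.25554665]), 'eef_rot': array([[-9.71636350e-01,  2.36479820e-01, -3.14266800e-04],
       [ 2.36480026e-01,  9.71635275e-01, -1.44567749e-03],
       [-3.65208441e-05, -1.47899062e-03, -9.99998906e-01]]), 'force': array([-0.39082165, -0.37285172,  0.35666974]), 'moment': array([ 0.03247942,  0.08780029, -0.0229806 ]), 'grip_force': 0.0, 'opening': 0.08517935965501161}
```

View pics/top0.png

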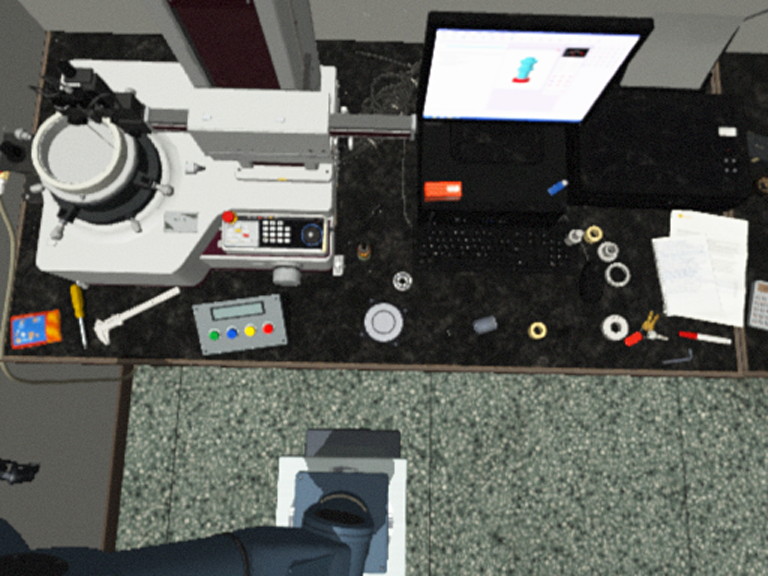

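View pics/scene0.png

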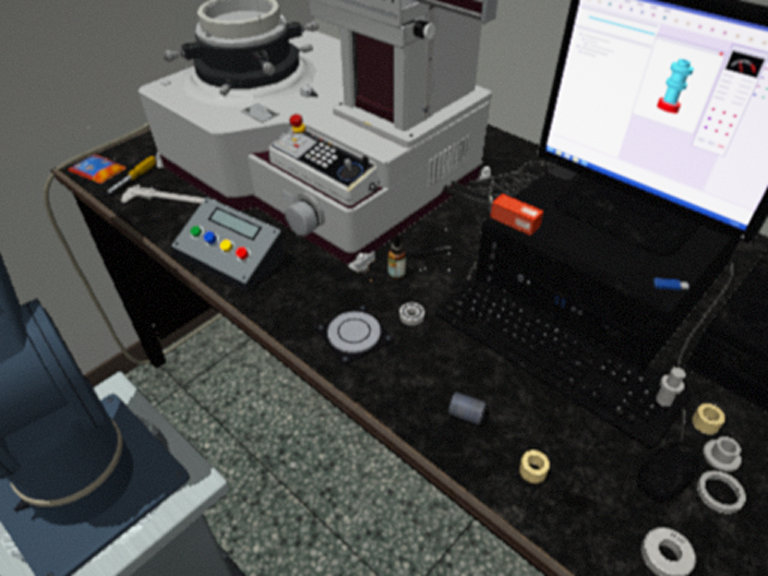

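The top view (768x576) shows the keys in a row: green (214,336), blue (232,333), yellow (250,331), red (268,328). The plate is at (384,322), the sleeve lies at (485,325), the bush is at (538,330), the bearing at (402,281) and the dropper at (364,251). The scene view shows the sleeve at (467,408), the plate at (354,331) and the keys at about (195..242, 231..253).

```bash
cat > m.py <<'E'
from h import *
D={n:np.load(n+'0.npy',allow_pickle=True).item() for n in('scene','top')}
def blob(d,c,r,thr):
    c=np.array(c)/1.5; x0,y0=(c-r).astype(int); im=d['frame'][y0:y0+2*r,x0:x0+2*r]
    im=cv2.resize(im,None,fx=4,fy=4,interpolation=cv2.INTER_CUBIC)
    m=thr(im.astype(int)).astype(np.uint8)
    n,l,st,ce=cv2.connectedComponentsWithStats(m)
    k=l[4*r,4*r] or 1+np.argmax(st[1:,4])
    cn=max(cv2.findContours((l==k).astype(np.uint8),0,1)[0],key=cv2.contourArea).reshape(-1,2)
    f=lambda p:(np.asarray(p,float)+.5)/4-.5+[x0,y0]
    return f(cn),st[k,4]/16
def tri(uv):
    A=np.zeros((3,3));b=np.zeros(3)
    for n,p in uv.items():
        o,r=ray(D[n],*p);P=np.eye(3)-np.outer(r,r);A+=P;b+=P@o
    return np.linalg.solve(A,b)
grey=lambda t:(lambda i:i.max(2)>t)
if __name__=='__main__':
    K={'top':{'green':(214,336),'blue':(232,333),'yellow':(250,331),'red':(268,328)},'scene':{'green':(195,231),'blue':(210,238),'yellow':(226,245),'red':(242,253)}}
    for k in K['top']:
        uv={}
        for n in D:
            c,a=blob(D[n],K[n][k],7,lambda i:(i.max(2)-i.min(2)>90)); uv[n]=cv2.minEnclosingCircle(c.astype(np.float32))[0]; uv[n]=(c.max(0)+c.min(0))/2; print(k,n,np.round(uv[n],1),a,end=' ')
        print(np.round(tri(uv),4))
    for k,z,h,cs,r,t in(('plate',.014,.014,{'top':(384,322),'scene':(354,331)},24,110),('sleeve',.019,.019,{'top':(485,325),'scene':(467,408)},20,70),('bush',.013,0,{'top':(538,330),'scene':(535,466)},18,90)):
        for n in D:
            c,a=blob(D[n],cs[n],r,grey(t))
            w=np.array([onz(D[n],*p,z)[:2] for p in c]).astype(np.float32)
            R=cv2.minAreaRect(w);print(k,n,a,np.round(R[0],4),np.round(R[1],4),round(R[2],1),np.round(cv2.boxPoints(R),3).tolist())
    T=[]
    for n,c,r in(('top',(485,325),20),('scene',(467,408),30),('top',(384,322),27),('scene',(354,331),33)):
        c=(np.array(c)/1.5).astype(int);T.append(cv2.resize(D[n]['frame'][c[1]-r:c[1]+r,c[0]-r:c[0]+r],(300,300),interpolation=cv2.INTER_CUBIC))
    cv2.imwrite('pics/crop1.png',np.vstack([np.hstack(T[:2]),np.hstack(T[2:])]))
E
python3 m.py
```

```text
green scene [129.6 153.4] 23.0 green top [142.  223.5] 24.5625 [0.4426 0.3306 0.0516]
blue scene [138.8 157.2] 37.6875 blue top [154.  222.2] 32.3125 [0.4472 0.2849 0.0578]
yellow scene [150. 163.] 46.375 yellow top [166.2 220.4] 36.5 [0.4561 0.2405 0.0536]
red scene [160.4 167.9] 45.3125 red top [178.1 218.9] 35.8125 [0.4625 0.1963 0.0552]
plate scene 688.625 [ 0.4892 -0.0967] [0.0983 0.0958] 42.9 [[0.42100000381469727, -0.0949999988079071], [0.4860000014305115, -0.16500000655651093], [0.5580000281333923, -0.09799999743700027], [0.49300000071525574, -0.02800000086426735]]
plate top 516.0 [ 0.4909 -0.0932] [0.0998 0.0994] 16.5 [[0.42899999022483826, -0.05999999865889549], [0.4569999873638153, -0.1550000011920929], [0.5529999732971191, -0.12700000405311584], [0.5249999761581421, -0.03099999949336052]]
sleeve scene 283.0625 [ 0.4921 -0.3548] [0.0408 0.0553] 19.5 [[0.46399998664855957, -0.335999995470047], [0.4819999933242798, -0.3880000114440918], [0.5210000276565552, -0.37400001287460327], [0.5019999742507935, -0.32199999690055847]]
sleeve top 131.5625 [ 0.4893 -0.3566] [0.0359 0.0621] 18.2 [[0.46299999952316284, -0.3330000042915344], [0.4819999933242798, -0.3919999897480011], [0.515999972820282, -0.3799999952316284], [0.4970000088214874, -0.32199999690055847]]
bush scene 330.9375 [ 0.4787 -0.4931] [0.0565 0.0426] 9.6 [[0.44699999690055847, -0.47699999809265137], [0.45399999618530273, -0.5189999938011169], [0.5099999904632568, -0.5090000033378601], [0.503000020980835, -0.46700000762939453]]
bush top 102.5 [ 0.4788 -0.4936] [0.045  0.0486] 1.3 [[0.4560000002384186, -0.4699999988079071], [0.4569999873638153, -0.5180000066757202], [0.5019999742507935, -0.5170000195503235], [0.5009999871253967, -0.4690000116825104]]
```

View pics/crop1.png

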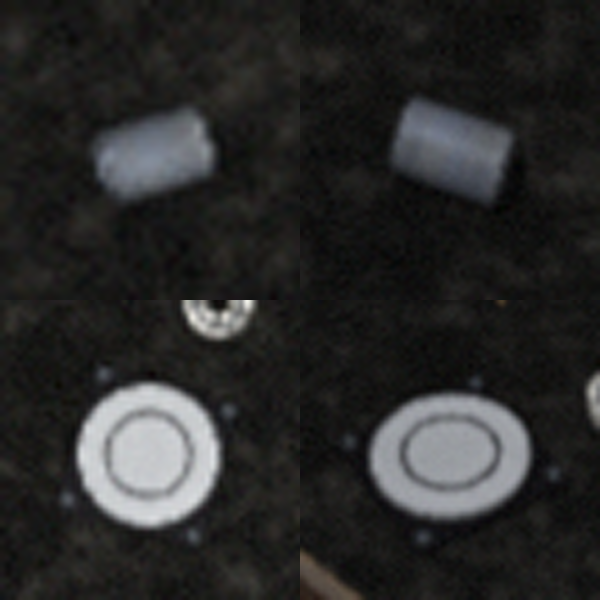

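The crops confirm the sleeve's axis runs mostly along y, about 19° off, with its middle near (0.491,-0.355). The disc and ring are clean and centred near (0.490,-0.095). I'll move over in steps.

Call:
drive_tool(rows="0.4 -0.4 0.1 0 0 -0.05 -1;0.7 -0.7 0.3 0 0 -0.1 -1;1 -1 0.3 0 0 -0.15 -1")

```text
clock: 0.48
tcp_pos: [0.2893, 0.5264, 0.2985]
eef_rot: [[-0.849, 0.528, 0.0], [0.528, 0.849, 0.001], [0.0, 0.001, -1.0]]
force: [1.7, 0.3, 0.7]
opening: 0.0852
grip_force: 0.0
```

Call:
drive_tool(rows="0.4 -0.4 0 0 0 -0.05 0.0;0.7 -0.7 0 0 0 -0.1 0.0;1 -1 0 0 0 -0.15 0.0")

```text
clock: 0.85
tcp_pos: [0.4218, 0.3931, 0.2975]
eef_rot: [[-0.645, 0.765, -0.0], [0.765, 0.645, -0.0], [0.0, -0.0, -1.0]]
force: [0.1, 1.6, -0.9]
opening: 0.0427
grip_force: 0.0
```

Call:
drive_tool(rows="0.1 -0.4 0 0 0 -0.05 0.0;0.2 -0.7 0 0 0 -0.1 0.0;0.3 -1 0 0 0 -0.15 0.0")

```text
clock: 1.23
tcp_pos: [0.466, 0.243, 0.2975]
eef_rot: [[-0.376, 0.927, -0.0], [0.927, 0.376, -0.0], [0.0, -0.0, -1.0]]
force: [0.5, 0.7, -0.7]
opening: 0.0428
grip_force: 0.0
```

Call:
drive_tool(rows="0 -0.4 0 0 0 0 0.0;0 -0.7 0 0 0 0 0.0;0 -1 0 0 0 0 0.0")

```text
clock: 1.6
tcp_pos: [0.4654, 0.0931, 0.2975]
eef_rot: [[-0.38, 0.925, -0.0], [0.925, 0.38, -0.0], [0.0, -0.0, -1.0]]
force: [0.9, -0.2, -0.8]
opening: 0.043
grip_force: 0.0
```

Call:
drive_tool(rows="0 -0.4 0 0 0 0 -0.4;0 -0.7 0 0 0 0 -0.4;0 -1 0 0 0 0 -0.4;0 -1 0 0 0 0 -0.4")

```text
clock: 2.1
tcp_pos: [0.4652, -0.0589, 0.2977]
eef_rot: [[-0.374, 0.927, 0.0], [0.927, 0.374, -0.001], [-0.001, -0.0, -1.0]]
force: [0.1, 0.6, 0.2]
opening: 0.0595
grip_force: 0.0
```

Call:
drive_tool(rows="0.05 -0.4 0 0 0 -0.02 -0.4;0.1 -0.7 -0.2 0 0 -0.023 -0.4;0.16 -1 -0.4 0 0 -0.023 -0.4;0.16 -1 -0.4 0 0 -0.023 -0.4")

```text
clock: 2.6
tcp_pos: [0.4887, -0.2075, 0.2353]
eef_rot: [[-0.331, 0.944, -0.004], [0.944, 0.331, -0.001], [0.001, -0.004, -1.0]]
force: [-0.6, 0.9, -0.8]
opening: 0.0592
grip_force: 0.0
```

Call:
drive_tool(rows="0 -0.4 0 -0.07 -0.025 0 -0.4;0 -0.7 -0.1 -0.14 -0.05 0 -0.4;0 -0.93 -0.2 -0.22 -0.077 0 -0.4;0 -0.93 -0.4 -0.22 -0.077 0 -0.4;0 -0.93 -0.5 -0.22 -0.077 0 -0.4;0 -0.93 -0.5 -0.22 -0.077 0 -0.4")

```text
clock: 3.35
tcp_pos: [0.4902, -0.3428, 0.1616]
eef_rot: [[-0.299, 0.942, 0.155], [0.832, 0.336, -0.441], [-0.467, -0.003, -0.884]]
force: [0.2, -0.4, 0.1]
opening: 0.06
grip_force: 0.0
```

```bash
python3 - <<'E'
from h import *
s=arm.get_state(); print(s['q'],s['tcp_pos'],s['eef_rot'].round(3))
a=grab('top')['frame'];b=grab('scene')['frame']
cv2.imwrite('pics/p3.png',np.hstack([cv2.resize(a[150:290,210:400],(400,295)),cv2.resize(b[150:370,180:420],(400,366))[:295]]))
E
```

```text
[-0.13183744  0.57424992  0.68303788  2.11883319  0.00601024  0.21428114
  0.74413003] [ 0.49023694 -0.34281243  0.16163485] [[-0.299  0.942  0.155]
 [ 0.832  0.336 -0.441]
 [-0.467 -0.003 -0.884]]
```

View pics/p3.png

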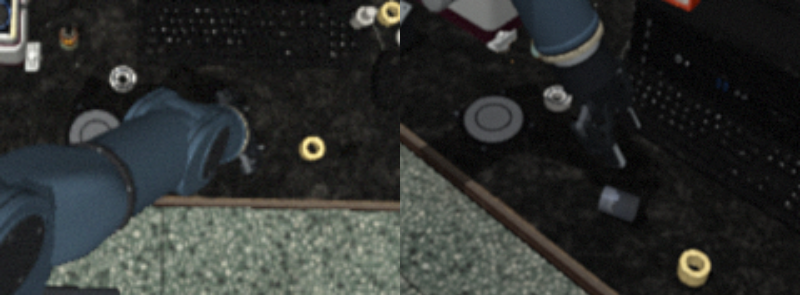

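The pictures show the gripper above the sleeve, with the fingers straddling its line from above, and the bystanders untouched. Descending next.

Call:
drive_tool(rows="0 -0.02 -0.2 0 0 0 -0.4;-0.01 -0.04 -0.4 0 0 0 -0.4;-0.01 -0.04 -0.5 0 0 0 -0.4;-0.01 -0.04 -0.5 0 0 0 -0.4")

```text
clock: 3.95
tcp_pos: [0.4848, -0.3548, 0.1038]
eef_rot: [[-0.295, 0.945, 0.14], [0.828, 0.327, -0.457], [-0.477, -0.019, -0.879]]
force: [0.3, -0.9, -0.2]
opening: 0.06
grip_force: 0.0
```

```bash
python3 - <<'E'
from h import *
s=arm.get_state(); print(s['q'],s['tcp_pos'],s['eef_rot'].round(3))
E
```

```text
[ 0.06784144  0.62471317  0.40021503  2.15802973  1.09434742  0.17712614
 -0.36382258] [ 0.48483109 -0.35476478  0.10377858] [[-0.295  0.945  0.14 ]
 [ 0.828  0.327 -0.457]
 [-0.477 -0.019 -0.879]]
```

Call:
drive_tool(rows="0.01 0.02 0 0.04 0.014 0 -0.4;0.02 0.04 0 0.079 0.028 0 -0.4;0.02 0.04 -0.1 0.085 0.03 0 -0.4;0.02 0.04 -0.2 0.085 0.03 0 -0.4;0.02 0.04 -0.2 0.085 0.03 0 -0.4")

```text
clock: 4.58
tcp_pos: [0.4863, -0.3482, 0.0719]
eef_rot: [[-0.322, 0.944, 0.078], [0.897, 0.33, -0.293], [-0.303, -0.024, -0.953]]
force: [0.3, -0.0, 1.1]
opening: 0.0597
grip_force: 0.0
```

```bash
python3 - <<'E'
from h import *
s=arm.get_state(); print(s['q'],s['tcp_pos'],s['eef_rot'].round(3))
E
```

```text
[ 0.43857144  0.62776285 -0.04619485  2.04619295  0.79445707  0.38078807
  0.01344975] [ 0.48627718 -0.34817694  0.07192375] [[-0.322  0.944  0.078]
 [ 0.897  0.33  -0.293]
 [-0.303 -0.024 -0.953]]
```

Call:
drive_tool(rows="0.018 -0.005 -0.1 0.004 -0.011 0 -0.4;0.018 -0.005 -0.2 0.004 -0.011 0 -0.4;0.018 -0.005 -0.27 0.004 -0.011 0 -0.4;0.018 -0.005 -0.27 0.004 -0.011 0 -0.4")

```text
clock: 5.08
tcp_pos: [0.4897, -0.3485, 0.0319]
eef_rot: [[-0.316, 0.943, 0.101], [0.899, 0.332, -0.284], [-0.302, 0.001, -0.953]]
force: [-0.5, -0.1, 0.3]
opening: 0.0596
grip_force: 0.0
```

```bash
python3 - <<'E'
from h import *
s=arm.get_state(); print(s['q'],s['eef_rot'].round(3))
d=grab('scene');b=d['frame']
cv2.imwrite('pics/p4.png',cv2.resize(b[210:330,250:400],(600,480),interpolation=cv2.INTER_CUBIC))
E
```

```text
[ 0.37945813  0.69960427  0.05679381  2.075178    0.88278612  0.2389602
 -0.09172203] [[-0.316  0.943  0.101]
 [ 0.899  0.332 -0.284]
 [-0.302  0.001 -0.953]]
```

View pics/p4.png

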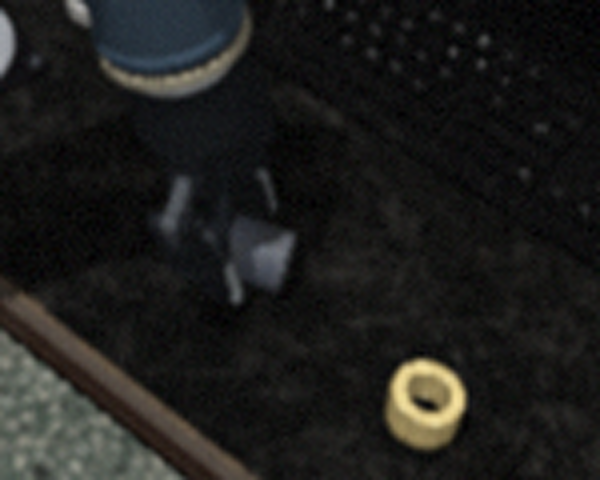

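The picture shows the fingers on either side of the sleeve: the near finger at (235,290), the far one at (265,190), and the sleeve's exposed end at (265,250). Closing.

Call:
drive_tool(rows="0 0 0 0 0 0 0.3;0 0 0 0 0 0 0.3;0 0 0 0 0 0 0.3;0 0 0 0 0 0 0.3;0 0 0 0 0 0 0.3", squeeze=40)

```text
clock: 5.75
tcp_pos: [0.4898, -0.3493, 0.0331]
eef_rot: [[-0.314, 0.944, 0.103], [0.9, 0.33, -0.284], [-0.302, 0.004, -0.953]]
force: [-1.5, 2.2, 7.0]
opening: 0.0364
grip_force: 40.0
```

Call:
drive_tool(rows="0 0 0.2 0 0 0 0.3;0 0 0.5 0 0 0 0.3;0 0 0.9 0 0 0 0.3;0 0 0.9 0 0 0 0.3")

```text
clock: 6.25
tcp_pos: [0.4912, -0.3507, 0.1722]
eef_rot: [[-0.311, 0.944, 0.109], [0.9, 0.329, -0.287], [-0.307, 0.009, -0.952]]
force: [-0.0, -0.6, -1.2]
opening: 0.0361
grip_force: 41.1
```

Call:
drive_tool(rows="0 0.05 0.1 0.083 0.029 0 0.3;0 0.1 0.2 0.166 0.058 0 0.3;0 0.15 0.2 0.25 0.087 0 0.3;0 0.2 0.2 0.333 0.116 0 0.3;0 0.25 0.2 0.416 0.145 0 0.3;0 0.3 0.2 0.5 0.175 0 0.3;0 0.35 0.2 0.583 0.204 0 0.3;0 0.4 0.2 0.667 0.233 0 0.3")

```text
clock: 7.25
tcp_pos: [0.4893, -0.2897, 0.1957]
eef_rot: [[-0.123, 0.945, -0.302], [0.362, 0.326, 0.873], [0.924, -0.002, -0.382]]
force: [0.5, 0.7, -1.3]
opening: 0.0367
grip_force: 41.2
```

```bash
python3 - <<'E'
from h import *
s=arm.get_state(); print(s['q'],s['eef_rot'].round(3))
E
```

```text
[ 0.97150473  1.11283657 -0.60310051  1.12366541 -0.24544703  1.90976426
  0.76090127] [[-0.123  0.945 -0.302]
 [ 0.362  0.326  0.873]
 [ 0.924 -0.002 -0.382]]
```

Call:
drive_tool(rows="0 0.3 0 0.01 0.004 0 0.3;0.02 0.65 0 0.025 0.01 0 0.3;0.03 1 0 0.04 0.014 0 0.3;0.03 1 0 0.04 0.014 0 0.3")

```text
clock: 7.75
tcp_pos: [0.493, -0.1352, 0.1965]
eef_rot: [[-0.098, 0.943, -0.318], [0.284, 0.333, 0.899], [0.954, -0.002, -0.301]]
force: [-0.2, -2.0, -1.6]
opening: 0.0364
grip_force: 41.2
```

```bash
cat > sl.py <<'E'
from h import *
s=arm.get_state(); R=s['eef_rot']; a=R@np.array([-.953,0,.302]); print(s['q'].round(3),s['tcp_pos'],R.round(3).tolist())
m=s['tcp_pos']+R@np.array([-.0012,0,.0151])
print('axis',a,'mid',m,'turn to vertical /120deg',np.cross(a,[0,0,-1])*(np.arccos(-a[2])/max(1e-9,np.linalg.norm(np.cross(a,[0,0,-1]))))/np.deg2rad(120),'shift/.15 to ring',(np.array([.490,-.095,.040])-m)/.15)
E
python3 sl.py
```

```text
[ 0.901  1.056 -0.663  1.441 -0.365  1.646  0.735] [ 0.49301518 -0.13524963  0.19650392] [[-0.098, 0.943, -0.318], [0.284, 0.333, 0.899], [0.954, -0.002, -0.301]]
axis [-2.36261435e-03  8.33206327e-04 -9.99703318e-01] mid [ 0.48833465 -0.12201175  0.19082052] turn to vertical /120deg [-0.00386828 -0.01096877 -0.        ] shift/.15 to ring [ 0.01110234  0.18007831 -1.00547013]
```

Call:
drive_tool(rows="0.01 0.1 -0.3 0 0 0 0.3;0.01 0.18 -0.6 0 0 0 0.3;0.01 0.18 -0.85 0 0 0 0.3;0.01 0.18 -0.85 0 0 0 0.3;0.01 0.18 -0.85 0 0 0 0.3")

```text
clock: 8.38
tcp_pos: [0.4959, -0.1126, 0.0706]
eef_rot: [[-0.1, 0.945, -0.311], [0.287, 0.327, 0.9], [0.953, 0.001, -0.304]]
force: [-0.6, -0.3, -1.9]
opening: 0.0367
grip_force: 41.2
```

```bash
python3 sl.py; python3 - <<'E'
from h import *
s=arm.get_state()
T=[]
m=s['tcp_pos']+s['eef_rot']@np.array([-.0012,0,.0151])
for n in('top','scene'):
    d=grab(n);np.save(n+'1.npy',d,allow_pickle=True)
    u,v=[int(x) for x in proj(d,m)];print(n,proj(d,m),proj(d,m+[0,0,.026]),proj(d,m-[0,0,.026]),proj(d,[.49,-.095,.014]))
    r=28 if n=='top' else 40
    T.append(cv2.resize(d['frame'][v-r:v+r,u-r:u+r],(400,400),interpolation=cv2.INTER_CUBIC))
cv2.imwrite('pics/p5.png',np.hstack(T))
E
```

```text
[ 0.865  1.215 -0.627  1.465 -0.301  1.487  0.818] [ 0.49589806 -0.11258644  0.07059375] [[-0.1, 0.945, -0.311], [0.287, 0.327, 0.9], [0.953, 0.001, -0.304]]
axis [ 0.00131739 -0.00183166 -0.99970391] mid [ 0.49132178 -0.09933471  0.06485795] turn to vertical /120deg [0.00943285 0.00678442 0.        ] shift/.15 to ring [-0.0088119   0.02889807 -0.16571969]
top (np.float64(257.1398502170741), np.float64(212.65897352142682)) (np.float64(257.2995162334463), np.float64(211.76725137224366)) (np.float64(256.98609335197233), np.float64(213.51769352531733)) (np.float64(255.72334006611902), np.float64(214.621681799679))
scene (np.float64(235.87737257665663), np.float64(207.7565329296156)) (np.float64(235.46833844837647), np.float64(200.973397206355)) (np.float64(236.2730782956017), np.float64(214.3186396402718)) (np.float64(235.20075870028785), np.float64(219.87817112210786))
```

View pics/p5.png

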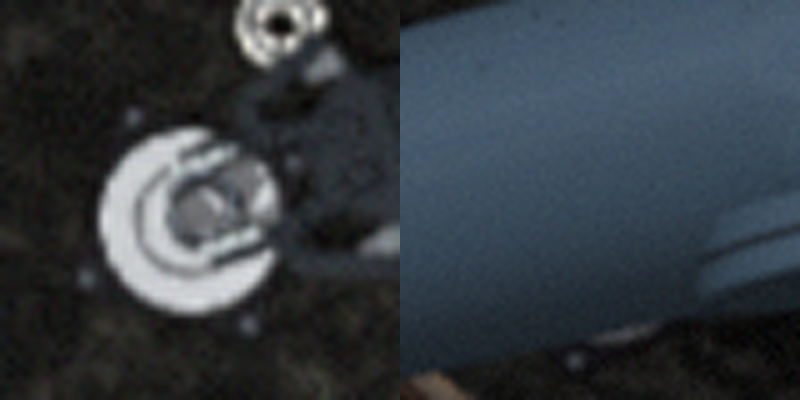

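The top crop shows the upright sleeve at (200,210) between the fingers, just right of the ring centre at (190,220), which agrees with the computed offset. The scene view is blocked by the arm. Lowering.

Call:
drive_tool(rows="-0.009 0.029 -0.05 0 0 0 0.3;-0.009 0.029 -0.1 0 0 0 0.3;-0.009 0.029 -0.13 0 0 0 0.3;-0.009 0.029 -0.14 0 0 0 0.3;-0.009 0.029 -0.14 0 0 0 0.3")

```text
clock: 9.1
tcp_pos: [0.4942, -0.1079, 0.0487]
eef_rot: [[-0.1, 0.945, -0.312], [0.287, 0.327, 0.9], [0.953, 0.0, -0.304]]
force: [-0.1, 0.3, -1.1]
opening: 0.0368
grip_force: 41.2
```

Call:
drive_tool(rows="0 0 -0.008 0 0 0 0.3;0 0 -0.014 0 0 0 0.3;0 0 -0.02 0 0 0 0.3")

```text
clock: 9.48
tcp_pos: [0.4942, -0.1078, 0.0469]
eef_rot: [[-0.1, 0.945, -0.312], [0.285, 0.328, 0.901], [0.953, 0.001, -0.302]]
force: [-0.7, -3.8, 9.2]
opening: 0.0365
grip_force: 41.8
```

Call:
drive_tool(rows="0 0 0 0 0 0 0.1;0 0 0 0 0 0 0;0 0 0 0 0 0 -0.2;0 0 0 0 0 0 -0.3;0 0 0 0 0 0 -0.3")

```text
clock: 10.1
tcp_pos: [0.4942, -0.1078, 0.0458]
eef_rot: [[-0.1, 0.945, -0.312], [0.287, 0.327, 0.9], [0.953, 0.001, -0.304]]
force: [-0.7, -0.0, -0.1]
opening: 0.0559
grip_force: 0.0
```

```bash
python3 - <<'E'
from h import *
d=grab('top');u,v=256,214;cv2.imwrite('pics/p6.png',cv2.resize(d['frame'][v-28:v+28,u-28:u+28],(400,400),interpolation=cv2.INTER_CUBIC))
E
```

```text
(no output)
```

View pics/p6.png

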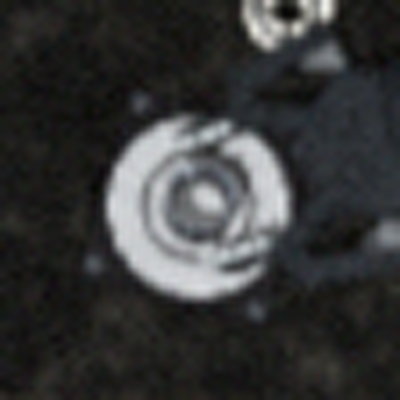

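The picture shows the sleeve standing free inside the ring, with its bore at (208,200) against a ring centre near (195,205) and the fingers open either side. Backing out along the tool axis.

Call:
drive_tool(rows="0.07 -0.2 0.067 0 0 0 -0.3;0.14 -0.4 0.135 0 0 0 -0.3;0.21 -0.6 0.2 0 0 0 -0.3;0.25 -0.7 0.4 0 0 0 -0.3;0.25 -0.7 0.7 0 0 0 -0.3;0.25 -0.7 1 0 0 0 -0.3;0.25 -0.7 1 0 0 0 -0.3")

```text
clock: 11.02
tcp_pos: [0.5327, -0.2129, 0.1994]
eef_rot: [[-0.105, 0.945, -0.31], [0.289, 0.327, 0.9], [0.952, 0.005, -0.307]]
force: [0.7, 0.3, -0.5]
opening: 0.0557
grip_force: 0.0
```

Call:
drive_tool(rows="0 0 0.1 -0.083 -0.029 0 0;0 0 0.2 -0.166 -0.058 0 0.5;0 0 0.3 -0.25 -0.087 0 1;0 0 0.3 -0.333 -0.116 0 1;0 0 0.3 -0.416 -0.145 0 1;0 0 0.3 -0.5 -0.175 0 1;0 0 0.3 -0.575 -0.199 0 1;0 0 0.3 -0.575 -0.199 0 1")

```text
clock: 12.02
tcp_pos: [0.5314, -0.2097, 0.2415]
eef_rot: [[-0.333, 0.943, 0.004], [0.943, 0.333, -0.013], [-0.013, -0.0, -1.0]]
force: [-0.1, 0.0, 1.2]
opening: 0.0001
grip_force: 0.0
```

```bash
python3 - <<'E'
from h import *
s=arm.get_state(); print(s['q'],s['tcp_pos'],s['eef_rot'].round(3),s['force'])
from m import *
for n in D: D[n]=grab(n)
c,a=blob(D['top'],(384,320),24,grey(110))
# sleeve: dark blob within disc
for n,p in(('top',[.49,-.095,.066]),('scene',[.49,-.095,.066])):
    d=D[n];u,v=[int(x) for x in proj(d,p)];T=cv2.resize(d['frame'][v-26:v+26,u-26:u+26],(400,400),interpolation=cv2.INTER_CUBIC);cv2.imwrite(f'pics/r_{n}.png',T);print(n,proj(d,p))
cv2.imwrite('pics/p7.png',np.hstack([cv2.imread('pics/r_top.png'),cv2.imread('pics/r_scene.png')]))
E
```

```text
[ 0.57793996  0.45305343 -0.43130458  1.73611724  0.23375602  0.99515436
  0.39783964] [ 0.53137379 -0.20966965  0.24149701] [[-0.333  0.943  0.004]
 [ 0.943  0.333 -0.013]
 [-0.013 -0.    -1.   ]] [-0.12388359  0.00178139  1.15007728]
top (np.float64(255.98351163003903), np.float64(212.94411151494518))
scene (np.float64(234.37434926233908), np.float64(206.94628951840718))
```

View pics/p7.png

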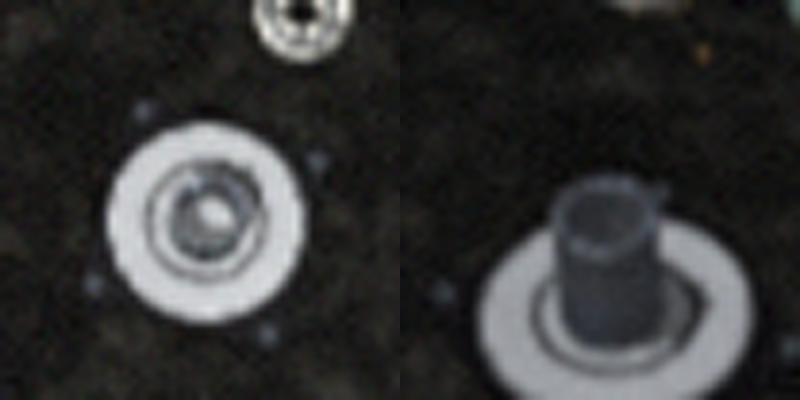

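Both views confirm the sleeve upright, inside the ring and close to its centre, and the bearing undisturbed. Moving to the keys.

Call:
drive_tool(rows="-0.1 0.4 0 0 0 -0.03 1;-0.25 0.7 0 0 0 -0.06 1;-0.35 1 0 0 0 -0.09 1")

```text
clock: 12.5
tcp_pos: [0.4786, -0.0631, 0.2399]
eef_rot: [[-0.14, 0.99, -0.001], [0.99, 0.14, -0.01], [-0.01, -0.003, -1.0]]
force: [1.2, -0.2, 0.3]
opening: -0.0002
grip_force: 0.0
```

Call:
drive_tool(rows="0 0.4 0 0 0 0 1;0 0.7 0 0 0 0 1;0 1 0 0 0 0 1")

```text
clock: 12.88
tcp_pos: [0.4799, 0.0873, 0.24]
eef_rot: [[-0.142, 0.99, -0.001], [0.99, 0.142, -0.011], [-0.011, -0.003, -1.0]]
force: [0.3, 0.1, 0.2]
opening: 0.0
grip_force: 0.0
```

Call:
drive_tool(rows="-0.05 0.4 -0.1 0.01 -0.07 0 1;-0.1 0.7 -0.2 0.02 -0.14 0 1;-0.2 1 -0.3 0.03 -0.206 0 1;-0.2 1 -0.4 0.03 -0.206 0 1;-0.2 1 -0.4 0.03 -0.206 0 1")

```text
clock: 13.5
tcp_pos: [0.4499, 0.2371, 0.1793]
eef_rot: [[-0.138, 0.897, 0.419], [0.99, 0.131, 0.046], [-0.013, 0.421, -0.907]]
force: [0.7, 0.7, 0.0]
opening: -0.0002
grip_force: 0.0
```

```bash
python3 - <<'E'
from h import *
s=arm.get_state(); print(s['q'].round(3),s['tcp_pos'],s['eef_rot'].round(3).tolist(),s['force'])
P=np.array([[.4426,.3306,.0516],[.4472,.2849,.0578],[.4561,.2405,.0536],[.4625,.1963,.0552]]);t=np.array([1.5,.5,-.5,-1.5])
yb=(t[:,None]*(P-P.mean(0))).sum(0);yb[2]=0;yb/=np.linalg.norm(yb);xb=np.array([yb[1],-yb[0],0]);print('yb',yb,np.rad2deg(np.arctan2(xb[1],xb[0])))
z=.423*xb-.906*np.array([0,0,1]);c=P.mean(0)
for k,tt,p in zip('gbyr',t,P):
    q=c+.045*tt*yb;print(k,q,'TCP with tip 20mm off',q-z*.045,'shift',(q-z*.045-s['tcp_pos'])/.15)
print('desired z',z,'turn',np.cross(s['eef_rot'][:,2],z)/np.deg2rad(120))
E
```

```text
[-0.685  0.319 -0.078  2.305  1.061  0.322 -1.6  ] [0.44989221 0.23708096 0.1792956 ] [[-0.138, 0.897, 0.419], [0.99, 0.131, 0.046], [-0.013, 0.421, -0.907]] [0.74118034 0.68532996 0.00150708]
yb [-0.15159222  0.98844312  0.        ] 8.719209057669124
g [0.44186753 0.32979491 0.05455   ] TCP with tip 20mm off [0.42305251 0.32690935 0.09532   ] shift [-0.17893132  0.59885598 -0.55983732]
b [0.44868918 0.28531497 0.05455   ] TCP with tip 20mm off [0.42987416 0.28242941 0.09532   ] shift [-0.13345365  0.30232304 -0.55983732]
y [0.45551082 0.24083503 0.05455   ] TCP with tip 20mm off [0.43669581 0.23794947 0.09532   ] shift [-0.08797599  0.00579011 -0.55983732]
r [0.46233247 0.19635509 0.05455   ] TCP with tip 20mm off [0.44351746 0.19346953 0.09532   ] shift [-0.04249832 -0.29074283 -0.55983732]
desired z [ 0.41811144  0.06412351 -0.906     ] turn [0.0076656  0.00018305 0.00355056]
```

Call:
drive_tool(rows="-0.03 0.006 -0.2 0.004 0 0 1;-0.06 0.006 -0.4 0.008 0 0 1;-0.088 0.006 -0.56 0.008 0 0 1;-0.088 0.006 -0.56 0.008 0 0 1")

```text
clock: 14.0
tcp_pos: [0.4377, 0.2374, 0.095]
eef_rot: [[-0.137, 0.897, 0.42], [0.991, 0.122, 0.061], [0.004, 0.424, -0.905]]
force: [0.4, -0.5, -1.1]
opening: -0.0002
grip_force: 0.0
```

```bash
python3 - <<'E'
from h import *
s=arm.get_state(); print(s['q'].round(3),s['tcp_pos'],s['eef_rot'].round(3).tolist(),s['force'])
T=[]
for n in('top','scene'):
    d=grab(n);u,v=[int(x) for x in proj(d,[.4555,.2408,.07])];T.append(cv2.resize(d['frame'][v-35:v+35,u-35:u+35],(400,400),interpolation=cv2.INTER_CUBIC))
cv2.imwrite('pics/p8.png',np.hstack(T))
E
```

```text
[-0.657  0.499 -0.143  2.426  1.987  0.35  -2.585] [0.4376716  0.23742228 0.09502936] [[-0.137, 0.897, 0.42], [0.991, 0.122, 0.061], [0.004, 0.424, -0.905]] [ 0.44205302 -0.46837818 -1.09533188]
```

View pics/p8.png

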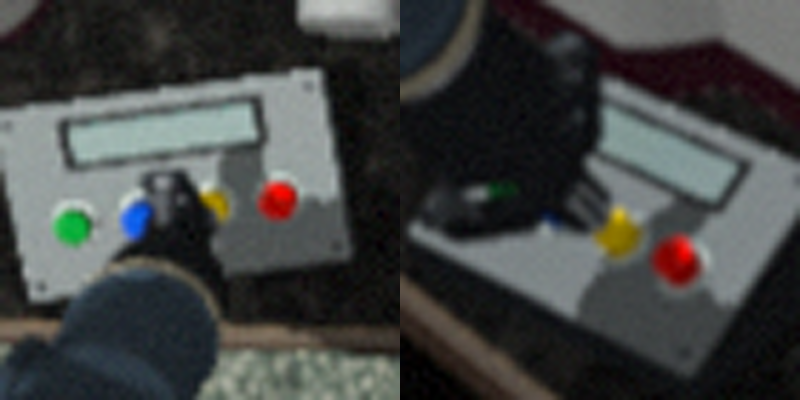

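In the top crop, green is at (73,227), blue at (137,220), yellow partly hidden near (210,207) and red at (278,201). In the scene crop the fingertips end just behind and left of yellow at (618,232), still above it. The elbow and wrist are near their limits, so I'll lessen the tilt.

Call:
drive_tool(rows="0.02 0.003 0.05 -0.008 0.054 0 1;0.036 0.005 0.03 -0.016 0.107 0 1;0.036 0.005 0.012 -0.016 0.107 0 1;0.036 0.005 0.012 -0.016 0.107 0 1")

```text
clock: 14.6
tcp_pos: [0.4452, 0.2317, 0.0975]
eef_rot: [[-0.129, 0.961, 0.243], [0.991, 0.13, 0.013], [-0.019, 0.243, -0.97]]
force: [-0.2, -1.2, -0.9]
opening: 0.0001
grip_force: 0.0
```

```bash
cat > k.py <<'E'
from h import *
s=arm.get_state(); print(s['q'].round(3),s['tcp_pos'],s['eef_rot'].round(3).tolist(),s['force'])
tip=s['tcp_pos']+.025*s['eef_rot'][:,2]
xb=np.array([.988,.152,0]);yb=np.array([-.152,.988,0]);out=.906*np.array([0,0,1])-.423*xb
c=np.array([.4521,.2631,.0546])
for k,t in zip('gbyr',(1.5,.5,-.5,-1.5)):
    e=tip-(c+.045*t*yb); ax=np.cross(yb,out)
    print(k,'tip off: along slope(up)',round(float(e@-ax if ax[0]<0 else e@ax),4),'yb',round(float(e@yb),4),'out',round(float(e@out),4), 'shift/.15 to centre +0',(-(e-out*(e@out))/.15).round(3))
E
python3 k.py; python3 - <<'E'
from h import *
s=arm.get_state();tip=s['tcp_pos']+.025*s['eef_rot'][:,2]
T=[]
for n in('top','scene'):
    d=grab(n);r=25;u,v=[int(x) for x in proj(d,[.4555,.2408,.07])];I=cv2.resize(d['frame'][v-r:v+r,u-r:u+r],(400,400),interpolation=cv2.INTER_CUBIC)
    for p,c in((tip,(255,255,255)),(np.array([.4555,.2408,.0546]),(255,0,255))):
        a=(np.array(proj(d,p))-[u-r,v-r]+.5)*8; cv2.drawMarker(I,tuple(int(x) for x in a),c,cv2.MARKER_CROSS,14,1)
    T.append(I)
cv2.imwrite('pics/p9.png',np.hstack(T))
E
```

```text
[-0.464  0.496 -0.287  2.252  0.951  0.351 -1.465] [0.44520077 0.23172113 0.0975066 ] [[-0.129, 0.961, 0.243], [0.991, 0.13, 0.013], [-0.019, 0.243, -0.97]] [-0.15615057 -1.18525916 -0.91070117]
g tip off: along slope(up) 0.0029 yb -0.098 out 0.0192 shift/.15 to centre +0 [-0.117  0.643 -0.008]
b tip off: along slope(up) 0.0029 yb -0.053 out 0.0192 shift/.15 to centre +0 [-0.071  0.347 -0.008]
y tip off: along slope(up) 0.0029 yb -0.0081 out 0.0192 shift/.15 to centre +0 [-0.025  0.051 -0.008]
r tip off: along slope(up) 0.0029 yb 0.0369 out 0.0192 shift/.15 to centre +0 [ 0.02  -0.246 -0.008]
```

View pics/p9.png

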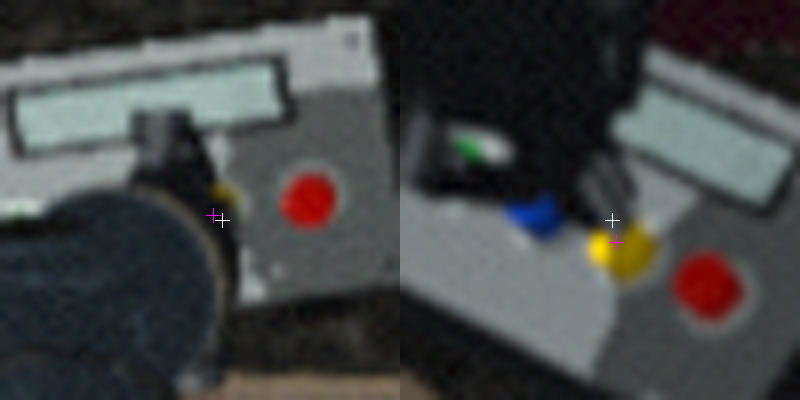

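The white cross marks the tip and magenta the yellow key estimate. The visible yellow cap at (625,250) in the scene half sits about 1 px from the estimate. The arm still lags, so I'll let it settle.

Call:
drive_tool(rows="0 0 0 0 0 0 1;0 0 0 0 0 0 1;0 0 0 0 0 0 1")

```text
clock: 15.08
tcp_pos: [0.4436, 0.2319, 0.0973]
eef_rot: [[-0.131, 0.96, 0.246], [0.991, 0.132, 0.012], [-0.021, 0.245, -0.969]]
force: [-0.5, -0.1, -0.0]
opening: 0.0
grip_force: 0.0
```

```bash
python3 k.py
```

```text
[-0.468  0.495 -0.287  2.257  0.966  0.35  -1.482] [0.44364553 0.23191778 0.09729521] [[-0.131, 0.96, 0.246], [0.991, 0.132, 0.012], [-0.021, 0.245, -0.969]] [-0.52732833 -0.09736028 -0.00669328]
g tip off: along slope(up) 0.0015 yb -0.0976 out 0.0197 shift/.15 to centre +0 [-0.108  0.642 -0.004]
b tip off: along slope(up) 0.0015 yb -0.0526 out 0.0197 shift/.15 to centre +0 [-0.062  0.346 -0.004]
y tip off: along slope(up) 0.0015 yb -0.0077 out 0.0197 shift/.15 to centre +0 [-0.017  0.049 -0.004]
r tip off: along slope(up) 0.0015 yb 0.0373 out 0.0197 shift/.15 to centre +0 [ 0.029 -0.247 -0.004]
```

Call:
drive_tool(rows="-0.02 0.03 0 0 0 0 1;-0.035 0.045 0 0 0 0 1;-0.035 0.045 0 0 0 0 1;-0.035 0.045 0 0 0 0 1")

```text
clock: 15.58
tcp_pos: [0.4387, 0.2386, 0.0974]
eef_rot: [[-0.131, 0.961, 0.245], [0.991, 0.132, 0.013], [-0.02, 0.245, -0.969]]
force: [-0.3, -0.7, -0.4]
opening: 0.0001
grip_force: 0.0
```

```bash
python3 k.py
```

```text
[-0.488  0.495 -0.286  2.258  0.965  0.353 -1.501] [0.43868734 0.23862505 0.09735221] [[-0.131, 0.961, 0.245], [0.991, 0.132, 0.013], [-0.02, 0.245, -0.969]] [-0.34533293 -0.73855479 -0.43095146]
g tip off: along slope(up) -0.002 yb -0.0902 out 0.0214 shift/.15 to centre +0 [-0.079  0.596  0.006]
b tip off: along slope(up) -0.002 yb -0.0452 out 0.0214 shift/.15 to centre +0 [-0.034  0.3    0.006]
y tip off: along slope(up) -0.002 yb -0.0003 out 0.0214 shift/.15 to centre +0 [0.012 0.004 0.006]
r tip off: along slope(up) -0.002 yb 0.0447 out 0.0214 shift/.15 to centre +0 [ 0.057 -0.293  0.006]
```

Call:
drive_tool(rows="0.006 0.001 -0.012 0 0 0 1;0.011 0.002 -0.024 0 0 0 1;0.017 0.003 -0.036 0 0 0 1;0.022 0.003 -0.048 0 0 0 1;0.028 0.004 -0.06 0 0 0 1;0.028 0.004 -0.06 0 0 0 1")

```text
clock: 16.32
tcp_pos: [0.4429, 0.2393, 0.0882]
eef_rot: [[-0.131, 0.961, 0.245], [0.991, 0.132, 0.013], [-0.02, 0.245, -0.969]]
force: [0.3, 0.0, -0.1]
opening: 0.0002
grip_force: 0.0
```

Call:
drive_tool(rows="0.003 0 -0.006 0 0 0 1;0.006 0.001 -0.012 0 0 0 1;0.008 0.001 -0.018 0 0 0 1;0.008 0.001 -0.018 0 0 0 1")

```text
clock: 16.82
tcp_pos: [0.4441, 0.2394, 0.0856]
eef_rot: [[-0.131, 0.961, 0.245], [0.991, 0.131, 0.013], [-0.02, 0.245, -0.969]]
force: [0.4, 0.4, -0.8]
opening: 0.0002
grip_force: 0.0
```

Call:
drive_tool(rows="0.003 0 -0.006 0 0 0 1;0.006 0.001 -0.012 0 0 0 1;0.006 0.001 -0.012 0 0 0 1")

```text
clock: 17.2
tcp_pos: [0.445, 0.2396, 0.0838]
eef_rot: [[-0.131, 0.961, 0.245], [0.991, 0.132, 0.013], [-0.02, 0.245, -0.969]]
force: [0.1, -0.1, -0.3]
opening: -0.0003
grip_force: 0.0
```

Call:
drive_tool(rows="0.003 0 -0.006 0 0 0 1;0.006 0.001 -0.012 0 0 0 1;0.008 0.001 -0.018 0 0 0 1;0.008 0.001 -0.018 0 0 0 1")

```text
clock: 17.7
tcp_pos: [0.4463, 0.2397, 0.0812]
eef_rot: [[-0.131, 0.961, 0.245], [0.991, 0.132, 0.013], [-0.02, 0.245, -0.969]]
force: [-0.8, -0.1, 2.2]
opening: 0.0002
grip_force: 1.1
```

Call:
drive_tool(rows="0.003 0 -0.006 0 0 0 1;0.006 0.001 -0.012 0 0 0 1;0.008 0.001 -0.018 0 0 0 1;0.008 0.001 -0.018 0 0 0 1")

```text
clock: 18.2
tcp_pos: [0.4475, 0.24, 0.0784]
eef_rot: [[-0.131, 0.961, 0.245], [0.991, 0.132, 0.013], [-0.02, 0.245, -0.969]]
force: [-0.9, -0.4, 3.6]
opening: -0.0001
grip_force: 1.8
```

Call:
drive_tool(rows="0.003 0 -0.006 0 0 0 1;0.006 0.001 -0.012 0 0 0 1;0.006 0.001 -0.012 0 0 0 1")

```text
clock: 18.58
tcp_pos: [0.4483, 0.2401, 0.0767]
eef_rot: [[-0.131, 0.961, 0.245], [0.991, 0.132, 0.013], [-0.02, 0.245, -0.969]]
force: [-1.4, 0.0, 6.1]
opening: -0.0
grip_force: 2.9
```

Call:
drive_tool(rows="0.003 0 -0.006 0 0 0 1;0.003 0 -0.006 0 0 0 1")

```text
clock: 18.82
tcp_pos: [0.4487, 0.2401, 0.0759]
eef_rot: [[-0.131, 0.961, 0.245], [0.991, 0.132, 0.013], [-0.02, 0.245, -0.969]]
force: [-3.0, -1.1, 8.1]
opening: 0.0
grip_force: 4.6
```

Call:
drive_tool(rows="0.003 0 -0.006 0 0 0 1;0.003 0 -0.006 0 0 0 1")

```text
clock: 19.08
tcp_pos: [0.4491, 0.2402, 0.0752]
eef_rot: [[-0.131, 0.96, 0.246], [0.991, 0.132, 0.013], [-0.02, 0.245, -0.969]]
force: [-4.9, -1.4, 11.1]
opening: 0.0
grip_force: 6.3
```

Forces around 12 N with a steep slope mean yellow is home. Retracting and moving over blue.

Call:
drive_tool(rows="0 0 0 0 0 0 1;-0.03 -0.005 0.06 0 0 0 1;-0.067 -0.01 0.145 0 0 0 1;-0.067 -0.01 0.145 0 0 0 1;-0.09 0.14 0.145 0 0 0 1;-0.113 0.286 0.145 0 0 0 1;-0.113 0.286 0.145 0 0 0 1;-0.113 0.286 0.145 0 0 0 1")

```text
clock: 20.08
tcp_pos: [0.4319, 0.2831, 0.0962]
eef_rot: [[-0.131, 0.961, 0.245], [0.991, 0.132, 0.012], [-0.021, 0.244, -0.97]]
force: [-0.5, -0.6, 0.1]
opening: -0.0002
grip_force: 0.0
```

```bash
python3 k.py
```

```text
[-0.56   0.517 -0.31   2.208  0.928  0.407 -1.539] [0.43194259 0.28311732 0.09621962] [[-0.131, 0.961, 0.245], [0.991, 0.132, 0.012], [-0.021, 0.244, -0.97]] [-0.48265529 -0.55120652  0.07323672]
g tip off: along slope(up) -0.0024 yb -0.0452 out 0.0203 shift/.15 to centre +0 [-0.031  0.3    0.007]
b tip off: along slope(up) -0.0024 yb -0.0003 out 0.0203 shift/.15 to centre +0 [0.014 0.004 0.007]
y tip off: along slope(up) -0.0024 yb 0.0447 out 0.0203 shift/.15 to centre +0 [ 0.06  -0.292  0.007]
r tip off: along slope(up) -0.0024 yb 0.0897 out 0.0203 shift/.15 to centre +0 [ 0.105 -0.589  0.007]
```

Call:
drive_tool(rows="0.006 0.001 -0.012 0 0 0 1;0.011 0.002 -0.024 0 0 0 1;0.017 0.003 -0.036 0 0 0 1;0.022 0.003 -0.048 0 0 0 1;0.028 0.004 -0.06 0 0 0 1;0.028 0.004 -0.06 0 0 0 1")

```text
clock: 20.82
tcp_pos: [0.4365, 0.2835, 0.0875]
eef_rot: [[-0.131, 0.961, 0.245], [0.991, 0.132, 0.013], [-0.02, 0.245, -0.969]]
force: [1.0, -1.4, 0.8]
opening: -0.0002
grip_force: 0.0
```

Call:
drive_tool(rows="0.003 0 -0.006 0 0 0 1;0.006 0.001 -0.012 0 0 0 1;0.008 0.001 -0.018 0 0 0 1;0.011 0.002 -0.024 0 0 0 1;0.011 0.002 -0.024 0 0 0 1")

```text
clock: 21.45
tcp_pos: [0.4381, 0.2838, 0.084]
eef_rot: [[-0.131, 0.961, 0.245], [0.991, 0.132, 0.013], [-0.02, 0.245, -0.969]]
force: [-2.0, 0.3, 3.4]
opening: 0.0
grip_force: 2.5
```

Call:
drive_tool(rows="0.003 0 -0.006 0 0 0 1;0.006 0.001 -0.012 0 0 0 1;0.006 0.001 -0.012 0 0 0 1")

```text
clock: 21.82
tcp_pos: [0.439, 0.284, 0.0822]
eef_rot: [[-0.131, 0.961, 0.245], [0.991, 0.132, 0.013], [-0.02, 0.245, -0.969]]
force: [-2.5, -0.5, 6.2]
opening: 0.0002
grip_force: 3.3
```

Call:
drive_tool(rows="0.003 0 -0.006 0 0 0 1;0.003 0 -0.006 0 0 0 1")

```text
clock: 22.08
tcp_pos: [0.4394, 0.284, 0.0813]
eef_rot: [[-0.131, 0.961, 0.245], [0.991, 0.132, 0.013], [-0.02, 0.245, -0.969]]
force: [-3.1, -0.6, 7.2]
opening: 0.0002
grip_force: 3.7
```

Call:
drive_tool(rows="0.003 0 -0.006 0 0 0 1;0.003 0 -0.006 0 0 0 1")

```text
clock: 22.32
tcp_pos: [0.4398, 0.2841, 0.0805]
eef_rot: [[-0.131, 0.961, 0.245], [0.991, 0.132, 0.013], [-0.02, 0.245, -0.969]]
force: [-3.0, -0.5, 6.5]
opening: 0.0002
grip_force: 4.1
```

Call:
drive_tool(rows="0.003 0 -0.006 0 0 0 1;0.003 0 -0.006 0 0 0 1")

```text
clock: 22.58
tcp_pos: [0.4402, 0.2841, 0.0796]
eef_rot: [[-0.131, 0.961, 0.245], [0.991, 0.132, 0.013], [-0.02, 0.245, -0.969]]
force: [-5.0, -1.0, 8.3]
opening: -0.0003
grip_force: 4.7
```

Call:
drive_tool(rows="0.003 0 -0.006 0 0 0 1;0.003 0 -0.006 0 0 0 1")

```text
clock: 22.82
tcp_pos: [0.4406, 0.2842, 0.0789]
eef_rot: [[-0.131, 0.961, 0.245], [0.991, 0.132, 0.013], [-0.02, 0.245, -0.969]]
force: [-5.1, -1.4, 11.8]
opening: 0.0001
grip_force: 6.5
```

Blue is home (13 N, steep). Retracting and moving to green.

Call:
drive_tool(rows="0 0 0 0 0 0 1;-0.03 -0.005 0.06 0 0 0 1;-0.056 -0.008 0.121 0 0 0 1;-0.056 -0.008 0.121 0 0 0 1;-0.08 0.14 0.121 0 0 0 1;-0.102 0.288 0.121 0 0 0 1;-0.102 0.288 0.121 0 0 0 1;-0.102 0.288 0.121 0 0 0 1")

```text
clock: 23.82
tcp_pos: [0.4252, 0.3273, 0.0964]
eef_rot: [[-0.131, 0.961, 0.245], [0.991, 0.132, 0.012], [-0.021, 0.244, -0.969]]
force: [-0.6, -0.0, 0.5]
opening: 0.0003
grip_force: 0.0
```

```bash
python3 k.py
```

```text
[-0.622  0.541 -0.334  2.148  0.888  0.464 -1.566] [0.42522705 0.32731748 0.09639449] [[-0.131, 0.961, 0.245], [0.991, 0.132, 0.012], [-0.021, 0.244, -0.969]] [-0.59510718 -0.03421123  0.4618986 ]
g tip off: along slope(up) -0.0023 yb -0.0005 out 0.0204 shift/.15 to centre +0 [0.013 0.006 0.006]
b tip off: along slope(up) -0.0023 yb 0.0444 out 0.0204 shift/.15 to centre +0 [ 0.059 -0.291  0.006]
y tip off: along slope(up) -0.0023 yb 0.0894 out 0.0204 shift/.15 to centre +0 [ 0.104 -0.587  0.006]
r tip off: along slope(up) -0.0023 yb 0.1344 out 0.0204 shift/.15 to centre +0 [ 0.15  -0.884  0.006]
```

Call:
drive_tool(rows="0.006 0.001 -0.012 0 0 0 1;0.011 0.002 -0.024 0 0 0 1;0.017 0.003 -0.036 0 0 0 1;0.022 0.003 -0.048 0 0 0 1;0.028 0.004 -0.06 0 0 0 1;0.028 0.004 -0.06 0 0 0 1")

```text
clock: 24.58
tcp_pos: [0.4297, 0.3277, 0.0876]
eef_rot: [[-0.131, 0.961, 0.245], [0.991, 0.131, 0.013], [-0.02, 0.245, -0.969]]
force: [0.6, -0.8, 0.4]
opening: -0.0
grip_force: 0.0
```

Call:
drive_tool(rows="0.003 0 -0.006 0 0 0 1;0.006 0.001 -0.012 0 0 0 1;0.008 0.001 -0.018 0 0 0 1;0.011 0.002 -0.024 0 0 0 1;0.011 0.002 -0.024 0 0 0 1")

```text
clock: 25.2
tcp_pos: [0.4314, 0.328, 0.0841]
eef_rot: [[-0.131, 0.961, 0.245], [0.991, 0.131, 0.013], [-0.02, 0.245, -0.969]]
force: [0.3, -0.8, 0.4]
opening: 0.0001
grip_force: 0.0
```

Call:
drive_tool(rows="0.003 0 -0.006 0 0 0 1;0.006 0.001 -0.012 0 0 0 1;0.008 0.001 -0.018 0 0 0 1;0.011 0.002 -0.024 0 0 0 1;0.011 0.002 -0.024 0 0 0 1")

```text
clock: 25.82
tcp_pos: [0.433, 0.3284, 0.0806]
eef_rot: [[-0.131, 0.961, 0.245], [0.991, 0.131, 0.013], [-0.02, 0.245, -0.969]]
force: [0.4, -0.5, 2.5]
opening: -0.0002
grip_force: 1.2
```

Call:
drive_tool(rows="0.003 0 -0.006 0 0 0 1;0.006 0.001 -0.012 0 0 0 1;0.008 0.001 -0.018 0 0 0 1;0.008 0.001 -0.018 0 0 0 1")

```text
clock: 26.32
tcp_pos: [0.4343, 0.3286, 0.0779]
eef_rot: [[-0.131, 0.961, 0.245], [0.991, 0.131, 0.013], [-0.02, 0.245, -0.969]]
force: [-1.2, -0.4, 5.1]
opening: 0.0002
grip_force: 2.1
```

Call:
drive_tool(rows="0.003 0 -0.006 0 0 0 1;0.003 0 -0.006 0 0 0 1")

```text
clock: 26.58
tcp_pos: [0.4347, 0.3286, 0.077]
eef_rot: [[-0.131, 0.961, 0.245], [0.991, 0.132, 0.013], [-0.02, 0.245, -0.969]]
force: [-1.1, -0.1, 4.1]
opening: -0.0002
grip_force: 2.5
```

Call:
drive_tool(rows="0.003 0 -0.006 0 0 0 1;0.003 0 -0.006 0 0 0 1")

```text
clock: 26.82
tcp_pos: [0.4351, 0.3287, 0.0761]
eef_rot: [[-0.131, 0.961, 0.245], [0.991, 0.131, 0.013], [-0.02, 0.245, -0.969]]
force: [-0.8, -0.1, 5.3]
opening: 0.0001
grip_force: 2.7
```

Call:
drive_tool(rows="0.003 0 -0.006 0 0 0 1;0.003 0 -0.006 0 0 0 1")

```text
clock: 27.08
tcp_pos: [0.4355, 0.3288, 0.0752]
eef_rot: [[-0.131, 0.961, 0.245], [0.991, 0.132, 0.013], [-0.019, 0.245, -0.969]]
force: [-1.2, 0.1, 6.7]
opening: -0.0005
grip_force: 3.0
```

Call:
drive_tool(rows="0.003 0 -0.006 0 0 0 1;0.003 0 -0.006 0 0 0 1")

```text
clock: 27.32
tcp_pos: [0.4359, 0.3288, 0.0745]
eef_rot: [[-0.131, 0.961, 0.245], [0.991, 0.132, 0.013], [-0.019, 0.245, -0.969]]
force: [-2.7, -0.2, 8.8]
opening: 0.0002
grip_force: 4.4
```

Call:
drive_tool(rows="0.003 0 -0.006 0 0 0 1;0.003 0 -0.006 0 0 0 1")

```text
clock: 27.58
tcp_pos: [0.4363, 0.3289, 0.0737]
eef_rot: [[-0.131, 0.96, 0.246], [0.991, 0.132, 0.014], [-0.019, 0.245, -0.969]]
force: [-3.9, -0.9, 11.1]
opening: 0.0
grip_force: 6.1
```

Green is home. Retracting.

Call:
drive_tool(rows="0 0 0 0 0 0 1;-0.03 -0.005 0.06 0 0 0 1;-0.067 -0.01 0.145 0 0 0 1;-0.1 -0.01 0.4 0 0 0 1;-0.1 -0.01 0.7 0 0 0 1;-0.1 -0.01 0.7 0 0 0 1;-0.1 -0.01 0.7 0 0 0 1")

```text
clock: 28.45
tcp_pos: [0.4213, 0.3264, 0.1782]
eef_rot: [[-0.13, 0.961, 0.245], [0.991, 0.131, 0.012], [-0.02, 0.245, -0.969]]
force: [-0.2, -0.2, 0.2]
opening: 0.0003
grip_force: 0.0
```

```bash
python3 - <<'E'
from h import *
s=arm.get_state();print(s['clock'],s['force'])
cv2.imwrite('pics/p10.png',cv2.resize(grab('scene')['frame'][130:340,100:400],(800,560),interpolation=cv2.INTER_CUBIC))
E
```

```text
28.45 [-0.24268793 -0.16726162  0.19795539]
```

View pics/p10.png

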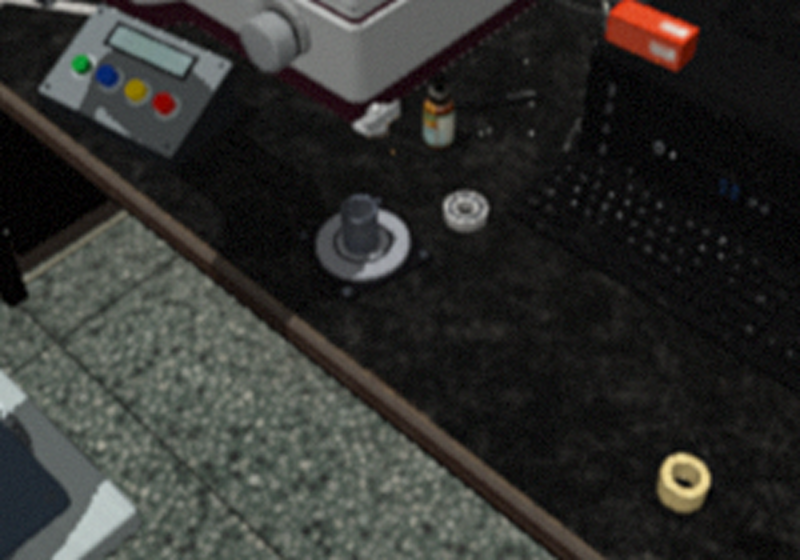

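The sleeve stands in the ring at (362,225) and all four keys are up. The dropper (438,115), bearing (466,210) and bush (684,483) are in place. Handing in.

```bash
python3 -c "
from plant import arm
print(arm.job_done())"
```

```text
the job is handed in; nothing more can be done
None
```

I stood the sleeve upright inside the ring and let it go, pressed yellow, blue and green home in that order at no more than about 13 N measured, and handed the job in at about 28 s; no verdict came back.

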